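Clear the sanding box's slot and hold a slat's end on the sanding pad

ROBOT

A 7-joint arm with a two-finger parallel gripper is mounted at the origin on the work surface. World frame = base frame: x ahead of the robot, y to its left, z up, the work surface at z = 0. Lengths are in mm, angles in rad, forces in N, time in s.
With the tool pointing down it reaches from about 425 to 1025 mm from the base axis. Payload 3.6 kg.
Tool frame: the origin (TCP) lies on the mounting face of the last link; the fingertips stand 173 mm ahead of it and the grasp point (between the pads) lies 155 mm ahead of it (arm.tcp_to_grasp is the distance from the TCP to the grasp point, in mm); z points along the fingers, y is the line along which they close (so a half turn about z gives the same grasp; the last joint's range is limited). The gripper opens to 85 mm and grips with 20 to 120 N. Pads are 22 mm wide; open, the fingers measure 114 mm over their backs; the gripper's body (76 mm by 85 mm) begins 54 mm behind the grasp point. The pads swing forward as they close: fully open they stand 13 mm farther back than shut.
Start: joints at [-0.093, 0.591, 0.048, 1.609, -0.033, 0.943, -0.034], TCP at [725.003, 0.008, 404.702] pointing down, gripper open.
Joint ranges: [-2.69, 2.69], [-0.47, 2.24], [-1.27, 1.36], [0.19, 2.51], [-1.53, 4.68], [0.08, 2.07], [-3.09, 3.09]. Speed limits (rad/s): [2.57, 2.57, 3.14, 3.14, 3.14, 3.14, 3.14].

INTERFACE

Orientations are given as a rotation vector (axis times angle).
In Python, from rig import readout, eyes, hand_in, boxes_of, arm gives the robot as it stands. The module is installed in compiled form; this text tells all that it offers.
- The arm moves only by the tool step_arm, never from a script. Its argument "motion" is a list of rows, each an object of numbers: "hand": the finger opening in mm, from 0 to 85.4; "dx", "dy", "dz": the shift along the tool's x, y, z in mm; "turn": the turn about the tool's z in degrees. A call has 1 to 20 rows; each row shifts and turns the commanded pose from where the row before left it, along the tool's axes as they then stand; what a row does not reach is not made up. A row lasts 1/10 s, in which the tool goes at most 50 mm and 8.59 degrees, less where a joint would pass 70% of its speed; a pose out of reach is approached as far as the arm can. A call with a gripper value outside its range is refused whole. The fingers move at their own pace and stop on an object; the grip force is fixed at half the most. Time passes only in rows, so rows that do not move let the fingers close. It gives the time, the measured TCP pose, the force, the opening and the grip force at its end, in the units of the state.
- readout.get_obs(): the state, without advancing time (a new reading comes with each control period).
- eyes.capture(name): name is "scene" or "side" or "wrist"; returns a dict with "image" (420x560x3 uint8, red, green, blue), "camera_matrix" (3x3 intrinsics, pixels), "dist_coeffs" ([k1, k2, p1, p2, k3] as OpenCV has them; the pictures are not rectified), "eye" and "rotation" of the camera in the world. Camera axes: x right, y down, z forward; pixel columns grow to the right and rows downward; lengths in mm; the calibration is good to about 2 mm. A picture is of the moment at which its call begins. There is no depth.
- hand_in(): hands the job in; it is judged then, once.
Trained networks look in a picture, given as the dict that the camera call returned (one of the last four; its "shot" number tells which), for a name from the list of things; names that differ only in an ending like _2 or _b are one class to them, and where a whole thing is asked for, a point or a joint stands for the part that bears it (a point fixed in the world has none). Each returns a list of dicts, best first, with "score" (0 to 1); they miss things now and then, are a little off and sometimes report something else, mostly with a low value. They report only what shows in the picture. A call takes as long as a camera call. They do not tell look-alikes from the thing itself.
- boxes_of(query, picture): "uv" ([column, row] in pixels, amid what is visible of it).
The state is a dict: "time_s": time; "q": joint angles; "qd": joint speeds; "joint_torque": joint torques, N m; "ee_pos": TCP position; "tcp_rot": TCP orientation; "ft_force": force on the tool from outside, world axes, zero at the start; "wrist_torque": the same for the moment, N m; "width": finger opening in mm; "gripper_force": force on a finger pad.
Only numpy, scipy, OpenCV 4.12 (cv2) and the standard library are available. Lean on these libraries where they do the work, as an engineer would, in place of code of your own. Each camera call takes 0.05 s, during which the arm holds its last target. There are 200 camera calls.

TASK

Pull the yellow blanking board up out of the slot in the green top of the sanding box and lean it at a steep angle against the plywood stop block, tongue down on the bench, and let go of it. Then take the pale slat with the black line out of the rack, pass its lined end down through the slot and press it gently, upright, onto the sprung sanding pad inside until the black line is level with the green top, and finish while still gripping it and holding it there. Never drive the pad to the bottom of its travel, and leave the walnut strip and everything else on the bench where it is.

Things in the scene. Friction and masses are not known exactly. Their poses are not given: they have to be found in the camera images.
- sander: Sanding box, fixed to the bench: plywood box 140 (its x) x 160 (its y) x 110 mm high on a 170 x 190 x 12 mm base board, green steel guard top 12 mm thick, clear window on its +x side. Origin: centre of the underside, on the bench; z up.
- slot (a point): Centre of the slot at the upper face of the green guard top, 110 mm above the bench. The slot is a vertical through opening 14 mm along the box's x by 52 mm along the box's y, edges bevelled 1.5 mm: 2 mm wider in all than the slat each way. Axes are the box's.
- pad (a joint): How far the sanding pad is pressed down, in m: 0 at rest (its top 65 mm below the guard top), 0.007 when the slat's line is level with the guard top, 0.016 at the bottom stop. Springs hold it up: about 2 N starts it moving, then 0.6 N per mm (about 6.5 N at 0.007).
- pad_top (a point): Centre of the brown abrasive top of the pad (70 x 110 mm) inside the box, directly under the slot
- blank: Yellow flat board 12 mm thick (its x): upper part 90 mm wide (its y) and 130 mm high, below it a tongue 50 mm wide and 20 mm high; 150 mm high in all, 0.11 kg. Origin: centre of the tongue's underside; z up along the board. At the start the tongue stands in the slot and the shoulders rest on the guard top; its top edge is then 240 mm above the bench. It lifts straight out.
- stop: Stop block, fixed: plywood 70 (its x) x 130 (its y) x 85 mm high. Origin: centre of the underside; its +x face is 35 mm from the origin and has free bench in front of it.
- rack: Rack, fixed: dark wooden block 70 (its x) x 180 (its y) x 50 mm high with two pockets 15 x 53 mm, 40 mm deep, at 42 mm either side of its centre along y. Origin: centre of the underside.
- slat: Pale wood slat 12 mm thick (its x), 50 mm wide (its y), 160 mm long, 0.08 kg, standing upright in either pocket of the rack, its foot 10 mm above the bench. Origin: centre of its lower end (the lined end); z up along it. A 3 mm black line runs round it 72 mm above that end.
- offcut: dark walnut strip 50 x 12 x 135 mm, no line on it, standing in the rack's other pocket; not to be used
- block: striped light/dark glued-up block, 85 mm cube; origin centre of underside
- earmuffs: black ear defenders, about 170 x 156 x 84 mm, lying down; origin under the cups
- tape: red tape measure 65 x 38 x 60 mm; origin centre of underside
- square: combination square, 220 mm steel rule with black head, lying; origin mid rule
- clamp: orange bar clamp, 450 mm long, lying near the left edge; origin mid bar
- driver: screwdriver lying near the right edge
There are look-alikes about, which are no part of the job. Of the things like the blank, leave any that is blue; of the rest the larger one is meant. Leave any turquoise look-alike of the slat alone.

How it is judged:
By the outcome, as a careful person would: the job done as asked, in the order asked, and still so for the second after the job is handed in, while the arm keeps its last pose, push and grip.
It also fails if it takes over 70 s, if anything falls off the work surface, if the arm or the gripper's body presses on something with over 40 N, if the wrist force passes 120 N, or if a joint passes its speed limit or range.

## Working session

There is one attempt and no reset: what is moved stays moved. The work goes in short steps, Python scripts to look and compute and a tool call to move; the robot and the scene stay as the last step left them, time stands still between calls to the robot, and variables do not carry over. Pictures are saved under pics/ and viewed, at most 15 in all, crops included, and the job is handed in when it is done.

Besides the shell and the picture viewer there is one more tool, called after "Emit:" in YAML: its name, and indented under it one key for each argument. step_arm: Moves the arm, as the interface text tells. Its arguments: {"type":"object","properties":{"motion":{"type":"array","items":{"type":"object","properties":{"hand":{"type":"number"},"dx":{"type":"number"},"dy":{"type":"number"},"dz":{"type":"number"},"turn":{"type":"number"}}}}},"required":["motion"]}

```bash
mkdir -p pics; cat > h.py <<'E'
import numpy as np, cv2
from rig import readout, eyes, boxes_of, arm
from scipy.spatial.transform import Rotation as R
def cap(n,save=None):
    p=eyes.capture(n)
    if save: cv2.imwrite('pics/'+save,p['image'][:,:,::-1])
    return p
def ray(p,uv):
    K=np.array(p['camera_matrix']);d=np.array(p['dist_coeffs'])
    n=cv2.undistortPoints(np.array([[uv]],float),K,d)[0,0]
    return np.array(p['eye'],float),np.array(p['rotation']).reshape(3,3)@np.array([n[0],n[1],1.])
def atz(p,uv,z):
    e,r=ray(p,uv);return e+r*(z-e[2])/r[2]
def proj(p,X):
    Rm=np.array(p['rotation']).reshape(3,3);X=np.atleast_2d(np.array(X,float))
    t=-Rm.T@np.array(p['eye'],float)
    return cv2.projectPoints(X,cv2.Rodrigues(Rm.T)[0],t,np.array(p['camera_matrix']),np.array(p['dist_coeffs']))[0][:,0]
def tri(obs):
    A=np.zeros((3,3));b=np.zeros(3)
    for p,uv in obs:
        e,r=ray(p,uv);r=r/np.linalg.norm(r);M=np.eye(3)-np.outer(r,r);A+=M;b+=M@e
    return np.linalg.solve(A,b)
E
python3 - <<'E'
from h import *
s=cap('scene','s0.png');d=cap('side','d0.png')
print(s['eye'],d['eye'],np.shape(s['rotation']))
for n in ['sander','slot','blank','stop','rack','slat','offcut','block']:
    for k,p in (('s',s),('d',d)):
        print(n,k,[(np.round(b['uv']).tolist(),round(b['score'],2)) for b in boxes_of(n,p)])
a=cv2.imread('pics/s0.png')
o=readout.get_obs();print(o['time_s'],o['ee_pos'],o['tcp_rot'],o['ft_force'],arm.tcp_to_grasp)
print(R.from_rotvec(o['tcp_rot']).as_matrix().round(3))
E
```

```text
[1386.29172809  794.53456738  873.86646377] [  80.52803619 -804.75317951  939.84181415] (3,)
sander s [([293.0, 211.0], 0.65)]
sander d [([264.0, 233.0], 0.81)]
slot s [([290.0, 214.0], 0.75), ([206.0, 239.0], 0.5)]
slot d [([265.0, 233.0], 0.96)]
blank s [([296.0, 173.0], 0.66), ([347.0, 180.0], 0.62)]
blank d [([206.0, 230.0], 0.79), ([249.0, 285.0], 0.76), ([266.0, 199.0], 0.61)]
stop s [([369.0, 241.0], 0.69), ([288.0, 216.0], 0.19)]
stop d [([222.0, 195.0], 0.63)]
rack s [([240.0, 173.0], 0.89), ([244.0, 158.0], 0.74)]
rack d [([306.0, 316.0], 0.88)]
slat s [([203.0, 163.0], 0.83), ([204.0, 129.0], 0.61), ([232.0, 159.0], 0.43)]
slat d [([323.0, 301.0], 0.92), ([354.0, 295.0], 0.72), ([353.0, 342.0], 0.67)]
offcut s [([244.0, 157.0], 0.45), ([239.0, 171.0], 0.17)]
offcut d [([297.0, 288.0], 0.75)]
block s [([240.0, 263.0], 0.8)]
block d [([324.0, 196.0], 0.79)]
0.9 [ 7.24994423e+02 -1.47392924e-02  4.04719055e+02] [ 2.22139732e+00  2.22143335e+00 -2.75553387e-05] [ 0.39662766 -0.36834995  0.21832416] 154.70000000000002
[[-0.  1.  0.]
 [ 1.  0. -0.]
 [-0.  0. -1.]]
```

View pics/s0.png

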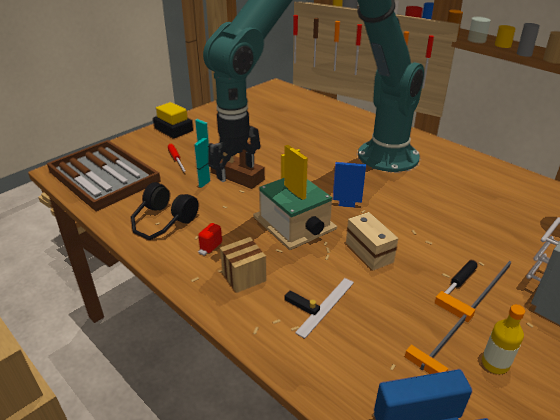

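View pics/d0.png

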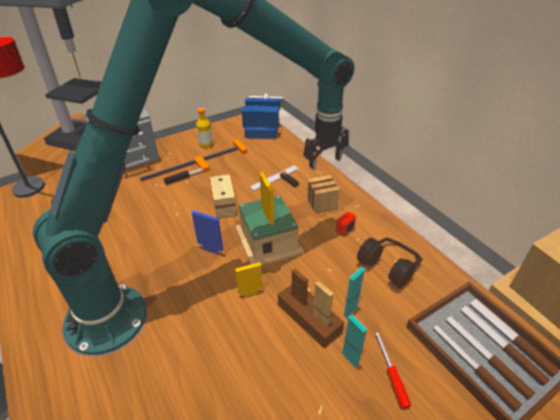

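The scene shows the yellow board in the green box at scene (295,172) / side (267,199). A small yellow decoy is at side (249,280), and a blue one at side (207,232). The rack, at side (310,313), holds walnut on the left and the pale slat on the right, next to two turquoise decoys. The stop is at scene (371,240). I'll make enlarged crops next so I can mark corners.

```bash
sed -i "s/np.array(p\['rotation'\]).reshape(3,3)/R.from_rotvec(p['rotation']).as_matrix()/" h.py
python3 - <<'E'
import cv2,numpy as np
def crop(f,x,y,w,h,k):
    a=cv2.imread(f)[y:y+h,x:x+w];a=cv2.resize(a,None,fx=k,fy=k,interpolation=cv2.INTER_CUBIC)
    for i in range((x+9)//10*10,x+w,10):
        cv2.line(a,((i-x)*k,0),((i-x)*k,6 if i%50 else 14),(255,255,255),1)
        if i%20==0: cv2.putText(a,str(i),((i-x)*k-10,18),0,.33,(255,255,255),1)
    for j in range((y+9)//10*10,y+h,10):
        cv2.line(a,(0,(j-y)*k),(6,(j-y)*k),(255,255,255),1)
        if j%20==0: cv2.putText(a,str(j),(8,(j-y)*k+4),0,.33,(255,255,255),1)
    return a
cv2.imwrite('pics/c1.png',crop('pics/s0.png',205,135,200,150,4))
cv2.imwrite('pics/c2.png',crop('pics/d0.png',190,165,180,190,3)) if 0 else cv2.imwrite('pics/c2.png',crop('pics/d0.png',190,168,190,180,3))
E
```

```text
(no output)
```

View pics/c1.png

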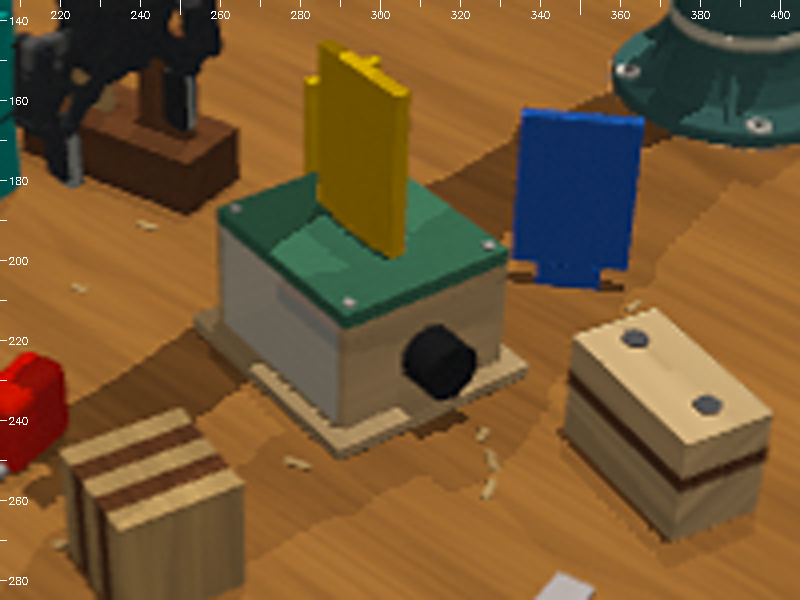

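View pics/c2.png

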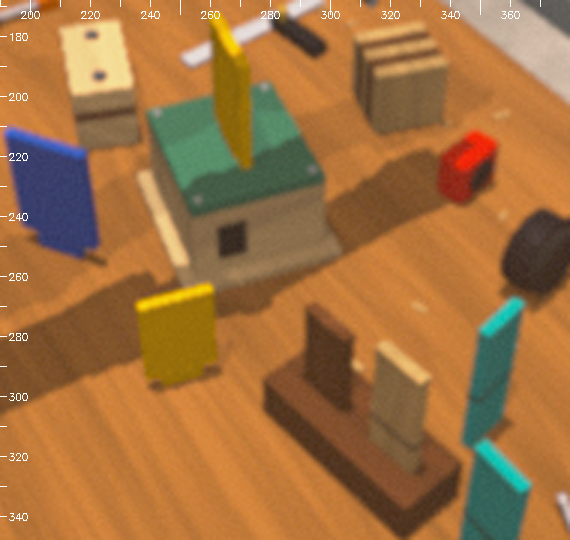

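Corners read from the crops: green top at scene (259,187.5), (291,213), (332,196) and side (240,204), (279,197), (298,227), (253,236). I also read corners for the stop, rack and slat. Next I'll fit x, y and yaw for each.

```bash
python3 - <<'E'
from h import *
from scipy.optimize import least_squares
s=cap('scene');d=cap('side')
def fit(name,pts,x0):
    def res(v):
        c,n=np.cos(v[2]),np.sin(v[2]);o=[]
        for p,l,uv in pts:
            X=[v[0]+c*l[0]-n*l[1],v[1]+n*l[0]+c*l[1],l[2]]
            o+=list(proj(p,X)[0]-uv)
        return o
    best=min((least_squares(res,[*x0,y],loss='soft_l1') for y in (-2.4,-.8,.8,2.4)),key=lambda r:r.cost)
    print(name,best.x[:2].round(1),'yaw deg',np.degrees(best.x[2]).round(1)%360,np.round(best.fun,1).tolist());return best.x
# print rough world coordinates of green-top corners
for k,p,z,us in (('green',d,110,[(240,204),(279.3,197.3),(298.3,227.3),(253.3,236.3)]),('green s',s,110,[(259.2,186.5),(290.8,213),(331.8,196.3)]),
 ('stop s',s,85,[(348,220),(369.3,212.3),(397.8,238),(376,246.3)]),('stop d',d,85,[(210,177),(229.3,175.3),(234.3,198),(214,199.7)]),
 ('rack d',d,50,[(278,295.3),(324.7,336.3),(343.3,323.7)]),('slat d',d,170,[(316,282.3),(333.3,294)]),('offc d',d,145,[(292.5,269.5),(308,281)]),('rack s',s,50,[(264.5,167),(252.5,182)]),
 ('blank s',s,240,[(285,145.8),(307,158.3)]),('blank d',d,240,[(261.7,174),(273.3,188.7)])):
    print(k,[atz(p,u,z)[:2].round(0).tolist() for u in us])
E
```

```text
green [[485.0, 118.0], [608.0, 80.0], [582.0, -70.0], [451.0, -33.0]]
green s [[588.0, -63.0], [618.0, 90.0], [481.0, 118.0]]
stop s [[509.0, 199.0], [440.0, 219.0], [481.0, 338.0], [547.0, 317.0]]
stop d [[476.0, 336.0], [538.0, 308.0], [496.0, 183.0], [434.0, 211.0]]
rack d [[425.0, -212.0], [457.0, -381.0], [519.0, -376.0]]
slat d [[476.0, -307.0], [490.0, -357.0]]
offc d [[462.0, -225.0], [474.0, -277.0]]
rack s [[431.0, -203.0], [522.0, -164.0]]
blank s [[534.0, -14.0], [543.0, 75.0]]
blank d [[538.0, 62.0], [531.0, -17.0]]
```

Emit:
step_arm:
  motion:
    - {"hand": 85,"dz": -30}
    - {"hand": 85,"dz": -35}
    - {"hand": 85,"dy": -32,"dx": 4.3}
    - {"hand": 85,"dy": -32,"dx": 4.3}
    - {"hand": 85,"dy": -32,"dx": 4.3}
    - {"hand": 85,"dy": -32,"dx": 4.3}
    - {"hand": 85,"dy": -32,"dx": 4.3}
    - {"hand": 85,"dy": -32,"dx": 4.3}
    - {"hand": 50,"turn": 5.75}
    - {"hand": 50,"turn": 5.75}
    - {"hand": 50}
    - {"hand": 50}

```text
$.motion[0]: bad value
```

```bash
python3 - <<'E'
from h import *
w=cap('wrist','w0.png');o=readout.get_obs()
print(o['time_s'],o['ee_pos'],R.from_rotvec(o['tcp_rot']).as_matrix().round(3).tolist(),o['width'],w['eye'])
M=R.from_rotvec(w['rotation']).as_matrix();print(M.round(3).tolist())
# predicted: slot/green corners/blank top for assumed pose
c,n=np.cos(np.radians(-11.5)),np.sin(np.radians(-11.5))
def L(x,y,z): return [533+c*x-n*y,26+n*x+c*y,z]
for l in [(6,45,240),(6,-45,240),(-6,45,240),(-6,-45,240),(70,80,110),(70,-80,110),(-70,80,110),(-70,-80,110)]: print(l,proj(w,L(*l))[0].round(1))
a=cv2.imread('pics/w0.png')
for l in [(6,45,240),(6,-45,240),(-6,45,240),(-6,-45,240),(70,80,110),(70,-80,110),(-70,80,110),(-70,-80,110)]: cv2.circle(a,tuple(int(round(q)) for q in proj(w,L(*l))[0]),2,(0,0,255),-1)
for i in range(0,560,20):cv2.line(a,(i,0),(i,10 if i%100==0 else 5),(255,255,255),1)
for i in range(0,420,20):cv2.line(a,(0,i),(10 if i%100==0 else 5,i),(255,255,255),1)
cv2.imwrite('pics/w0a.png',cv2.resize(a,None,fx=1.4,fy=1.4))
E
```

```text
1.05 [7.24999473e+02 1.15779380e-03 4.04704947e+02] [[-0.0, 1.0, 0.0], [1.0, 0.0, 0.0], [0.0, 0.0, -1.0]] 85.29659479147767 [724.30959111  83.77369859 372.98936401]
[[1.0, 0.001, 0.001], [0.001, -0.947, -0.32], [0.001, 0.32, -0.947]]
(6, 45, 240) [-111.2  141.9]
(6, -45, 240) [-75.3 306.9]
(-6, 45, 240) [-138.7  136.6]
(-6, -45, 240) [-98. 303.]
(70, 80, 110) [154.6  97. ]
(70, -80, 110) [144.2 263.6]
(-70, 80, 110) [-18.1  61.3]
(-70, -80, 110) [  0.5 237.9]
```

View pics/w0a.png

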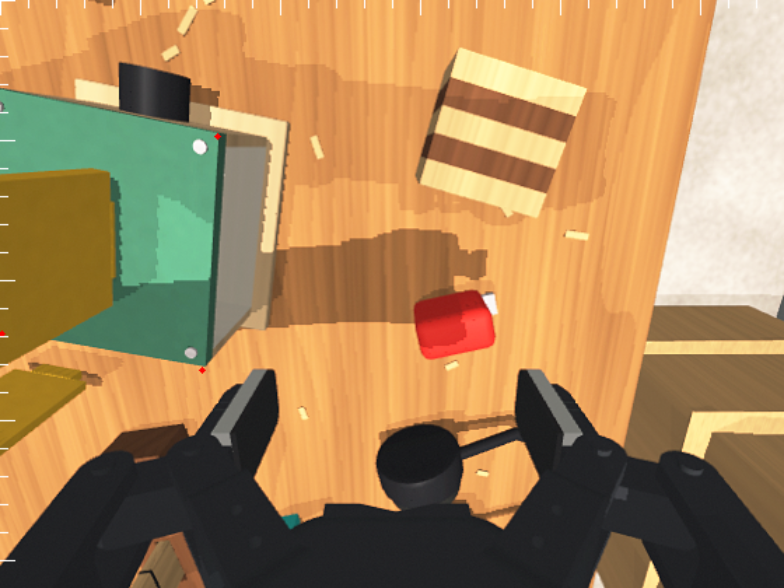

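The wrist view from the start pose shows my predicted green corners (red dots, about (154,97) and (144,264)) close to the real ones. The move was refused, so I'll resend it with every key in each row.

Emit:
step_arm:
  motion:
    - {"hand": 85,"dx": 0,"dy": 0,"dz": -30,"turn": 0}
    - {"hand": 85,"dx": 0,"dy": 0,"dz": -35,"turn": 0}
    - {"hand": 85,"dx": 4.3,"dy": -32,"dz": 0,"turn": 0}
    - {"hand": 85,"dx": 4.3,"dy": -32,"dz": 0,"turn": 0}
    - {"hand": 85,"dx": 4.3,"dy": -32,"dz": 0,"turn": 0}
    - {"hand": 85,"dx": 4.3,"dy": -32,"dz": 0,"turn": 0}
    - {"hand": 85,"dx": 4.3,"dy": -32,"dz": 0,"turn": 0}
    - {"hand": 85,"dx": 4.3,"dy": -32,"dz": 0,"turn": 0}
    - {"hand": 50,"dx": 0,"dy": 0,"dz": 0,"turn": 5.75}
    - {"hand": 50,"dx": 0,"dy": 0,"dz": 0,"turn": 5.75}
    - {"hand": 50,"dx": 0,"dy": 0,"dz": 0,"turn": 0}
    - {"hand": 50,"dx": 0,"dy": 0,"dz": 0,"turn": 0}

```text
time_s: 2.25
ee_pos: [533.1, 25.9, 469.9]
tcp_rot: [2.43, 1.99, 0.0]
ft_force: [0.6, 0.2, -0.5]
width: 50.0
gripper_force: 0.0
```

```bash
cat > w.py <<'E'
from h import *
import sys
w=cap('wrist');o=readout.get_obs()
print(o['time_s'],o['ee_pos'].round(1) if hasattr(o['ee_pos'],'round') else o['ee_pos'],'yaw',np.degrees(np.arctan2(*R.from_rotvec(o['tcp_rot']).as_matrix()[[1,0],1])).round(2),o['width'],w['eye'].round(0),o['ft_force'])
c,n=np.cos(np.radians(-11.5)),np.sin(np.radians(-11.5))
def L(x,y,z): return [533+c*x-n*y,26+n*x+c*y,z]
a=w['image'][:,:,::-1].copy()
for l in [(6,45,240),(6,-45,240),(-6,45,240),(-6,-45,240),(70,80,110),(70,-80,110),(-70,80,110),(-70,-80,110)]:
    q=proj(w,L(*l))[0];print(l,q.round(1));cv2.circle(a,tuple(int(round(t)) for t in q),2,(0,0,255),-1)
for i in range(0,560,20):cv2.line(a,(i,0),(i,10 if i%100==0 else 5),(255,255,255),1)
for i in range(0,420,20):cv2.line(a,(0,i),(10 if i%100==0 else 5,i),(255,255,255),1)
cv2.imwrite('pics/'+sys.argv[1],cv2.resize(a,None,fx=1.4,fy=1.4))
E
python3 w.py w1.png
```

```text
2.3 [533.2  25.8 469.8] yaw -11.4 50.090156085181825 [549. 108. 438.] [-0.25101998  0.48391303 -0.10853879]
(6, 45, 240) [292.9 165.8]
(6, -45, 240) [291.3 281.6]
(-6, 45, 240) [275.1 165.7]
(-6, -45, 240) [275.7 281.6]
(70, 80, 110) [350.3 109.2]
(70, -80, 110) [340.4 246.8]
(-70, 80, 110) [217.  108.7]
(-70, -80, 110) [225.8 246.5]
```

View pics/w1.png

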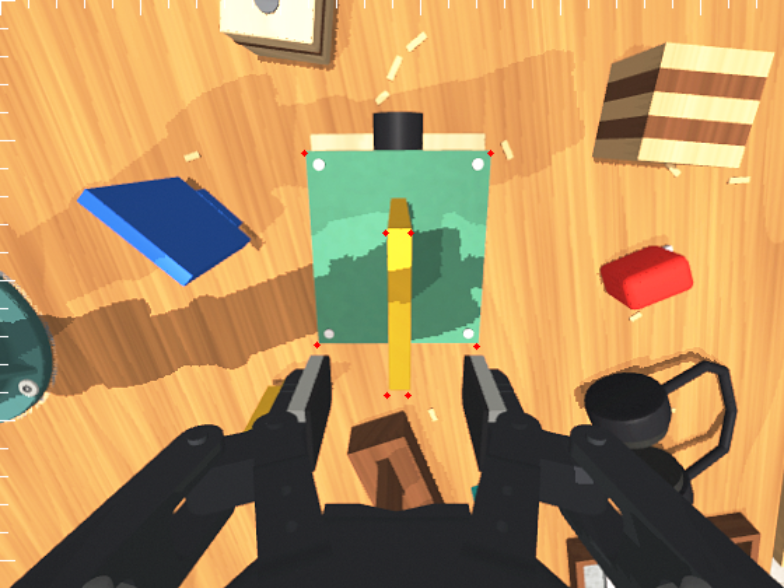

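The wrist view shows the blank's top at (277–294, 163–278), about 2.4 mm further along tool x than predicted and parallel to the jaws. I'll correct for that, go down and grip.

Emit:
step_arm:
  motion:
    - {"hand": 50,"dx": 2.4,"dy": 0.8,"dz": 25,"turn": 0}
    - {"hand": 50,"dx": 0,"dy": 0,"dz": 30,"turn": 0}
    - {"hand": 50,"dx": 0,"dy": 0,"dz": 28,"turn": 0}
    - {"hand": 50,"dx": 0,"dy": 0,"dz": 20,"turn": 0}
    - {"hand": 30,"dx": 0,"dy": 0,"dz": 0,"turn": 0}
    - {"hand": 20,"dx": 0,"dy": 0,"dz": 0,"turn": 0}
    - {"hand": 15,"dx": 0,"dy": 0,"dz": 0,"turn": 0}
    - {"hand": 12,"dx": 0,"dy": 0,"dz": 0,"turn": 0}
    - {"hand": 8,"dx": 0,"dy": 0,"dz": 0,"turn": 0}
    - {"hand": 5,"dx": 0,"dy": 0,"dz": 0,"turn": 0}
    - {"hand": 5,"dx": 0,"dy": 0,"dz": 0,"turn": 0}

```text
time_s: 3.4
ee_pos: [534.9, 28.1, 368.1]
tcp_rot: [2.432, 1.987, 0.004]
ft_force: [-0.1, -1.0, 6.3]
width: 11.5
gripper_force: 59.4
```

Emit:
step_arm:
  motion:
    - {"hand": 5,"dx": 0,"dy": 0,"dz": -10,"turn": 0}
    - {"hand": 5,"dx": 0,"dy": 0,"dz": -15,"turn": 0}
    - {"hand": 5,"dx": 0,"dy": 0,"dz": -20,"turn": 0}
    - {"hand": 5,"dx": 0,"dy": 0,"dz": -25,"turn": 0}
    - {"hand": 5,"dx": 0,"dy": 0,"dz": 0,"turn": 0}

```text
time_s: 3.9
ee_pos: [535.2, 28.0, 440.0]
tcp_rot: [2.43, 1.985, 0.009]
ft_force: [0.6, 0.2, -1.2]
width: 11.5
gripper_force: 58.7
```

```bash
python3 - <<'E'
from h import *
from scipy.optimize import least_squares
o=readout.get_obs();print(o['ee_pos'],o['ft_force'],o['width'])
s=cap('scene');d=cap('side')
pts=[(s,u) for u in [(348,220),(369.3,212.3),(397.8,238),(376,246.3)]]+[(d,u) for u in [(434,0)]*0]
loc=[(35,-65),(-35,-65),(-35,65),(35,65)]
S=[(348,220),(369.3,212.3),(397.8,238),(376,246.3)];D=[(234.3,198),(214,199.7),(210,177),(229.3,175.3)]
def res(v,cams=(0,1)):
    c,n=np.cos(v[2]),np.sin(v[2]);o=[]
    for k in cams:
        for l,uv in zip(loc,(S,D)[k]): o+=list(proj((s,d)[k],[v[0]+c*l[0]-n*l[1],v[1]+n*l[0]+c*l[1],85])[0]-uv)
    return o
for cams in ((0,),(1,),(0,1)):
    r=least_squares(res,[490,264,-.32],args=(cams,));print(r.x[:2],np.degrees(r.x[2]),np.round(r.fun,1).tolist())
E
```

```text
[535.17809854  27.99021311 439.97286191] [ 0.63565031  0.1874213  -1.21480883] 11.490501480831776
[494.02366539 267.75812792] -19.04780890983021 [-0.4, -1.1, -0.4, -0.3, 0.6, 0.7, 0.1, 0.4]
[486.04253365 259.70052107] -19.004422908211733 [0.2, -0.8, -0.5, 0.5, 0.0, 0.6, 0.4, -0.4]
[490.03026847 265.31771644] -19.083584602200172 [-0.2, -2.1, -0.2, -1.2, 0.6, -0.4, 0.2, -0.8, 0.5, -2.1, -0.2, -0.8, 0.4, -0.5, 0.7, -1.5]
```

Emit:
step_arm:
  motion:
    - {"hand": 5,"dx": 20,"dy": -2,"dz": 0,"turn": 0}
    - {"hand": 5,"dx": 32,"dy": -4,"dz": 0,"turn": 0}
    - {"hand": 5,"dx": 32,"dy": -4,"dz": 0,"turn": 0}
    - {"hand": 5,"dx": 32,"dy": -4,"dz": 0,"turn": 0}
    - {"hand": 5,"dx": 32,"dy": -4,"dz": 0,"turn": 0}
    - {"hand": 5,"dx": 32,"dy": -4,"dz": 0,"turn": 0}
    - {"hand": 5,"dx": 25,"dy": -2,"dz": 0,"turn": 2.5}
    - {"hand": 5,"dx": 12.6,"dy": 0.2,"dz": 0,"turn": 5.1}
    - {"hand": 5,"dx": 0,"dy": 0,"dz": 0,"turn": 0}
    - {"hand": 5,"dx": 0,"dy": 0,"dz": 0,"turn": 0}

```text
time_s: 5.0
ee_pos: [554.4, 245.2, 435.2]
tcp_rot: [2.557, 1.824, -0.006]
ft_force: [0.1, -0.7, -1.8]
width: 11.6
gripper_force: 58.7
```

```bash
python3 - <<'E'
from h import *
w=cap('wrist');o=readout.get_obs();print(o['time_s'],o['ee_pos'],'yaw',np.degrees(np.arctan2(*R.from_rotvec(o['tcp_rot']).as_matrix()[[1,0],1])))
c,n=np.cos(np.radians(-19)),np.sin(np.radians(-19))
a=w['image'][:,:,::-1].copy()
for l in [(35,65,85),(35,-65,85),(-35,65,85),(-35,-65,85),(35,65,0),(35,-65,0)]:
    q=proj(w,[493.5+c*l[0]-n*l[1],267+n*l[0]+c*l[1],l[2]])[0];print(l,q.round(1));cv2.circle(a,tuple(int(round(t)) for t in q),2,(0,0,255),-1)
for i in range(0,560,20):cv2.line(a,(i,0),(i,10 if i%100==0 else 5),(255,255,255),1)
for i in range(0,420,20):cv2.line(a,(0,i),(10 if i%100==0 else 5,i),(255,255,255),1)
cv2.imwrite('pics/w2.png',cv2.resize(a,None,fx=1.4,fy=1.4))
E
```

```text
5.05 [554.53640644 244.49125687 435.54124106] yaw -19.079675780257748
(35, 65, 85) [255.8 122.3]
(35, -65, 85) [258.9 237.3]
(-35, 65, 85) [188.1 122.3]
(-35, -65, 85) [199.3 237.1]
(35, 65, 0) [261.5 118.6]
(35, -65, 0) [263.5 212.3]
```

View pics/w2.png

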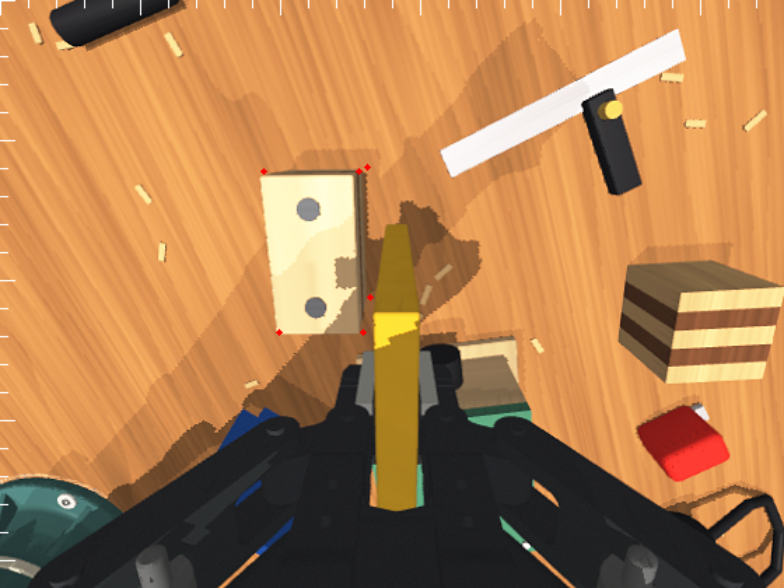

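The stop sits where predicted, its face at column 258 and parallel to the board. Lowering.

Emit:
step_arm:
  motion:
    - {"hand": 5,"dx": 0,"dy": 0,"dz": 15,"turn": 0}
    - {"hand": 5,"dx": 0,"dy": 0,"dz": 30,"turn": 0}
    - {"hand": 5,"dx": 0,"dy": 0,"dz": 35,"turn": 0}
    - {"hand": 5,"dx": 0,"dy": 0,"dz": 35,"turn": 0}
    - {"hand": 5,"dx": 0,"dy": 0,"dz": 25,"turn": 0}
    - {"hand": 5,"dx": 0,"dy": 0,"dz": 9,"turn": 0}
    - {"hand": 5,"dx": 0,"dy": 0,"dz": 3,"turn": 0}
    - {"hand": 5,"dx": 0,"dy": 0,"dz": 0,"turn": 0}
    - {"hand": 5,"dx": 0,"dy": 0,"dz": 0,"turn": 0}

```text
time_s: 5.95
ee_pos: [555.6, 245.8, 286.2]
tcp_rot: [2.559, 1.821, 0.004]
ft_force: [-0.4, -0.3, -1.7]
width: 11.5
gripper_force: 58.6
```

Emit:
step_arm:
  motion:
    - {"hand": 5,"dx": 0,"dy": 0,"dz": 3,"turn": 0}
    - {"hand": 5,"dx": 0,"dy": 0,"dz": 2,"turn": 0}
    - {"hand": 5,"dx": 0,"dy": 0,"dz": 1.5,"turn": 0}
    - {"hand": 5,"dx": 0,"dy": 0,"dz": 1,"turn": 0}
    - {"hand": 5,"dx": 0,"dy": 0,"dz": 0,"turn": 0}
    - {"hand": 5,"dx": 0,"dy": 0,"dz": 0,"turn": 0}

```text
time_s: 6.55
ee_pos: [555.0, 245.9, 278.1]
tcp_rot: [2.559, 1.822, 0.001]
ft_force: [-1.2, -0.4, 5.1]
width: 11.8
gripper_force: 59.7
```

Emit:
step_arm:
  motion:
    - {"hand": 14,"dx": 0,"dy": 0,"dz": 0,"turn": 0}
    - {"hand": 20,"dx": 0,"dy": 0,"dz": 0,"turn": 0}
    - {"hand": 27,"dx": 0,"dy": 0,"dz": 0,"turn": 0}
    - {"hand": 34,"dx": 0,"dy": 0,"dz": 0,"turn": 0}
    - {"hand": 34,"dx": 0,"dy": -3,"dz": 0,"turn": 0}
    - {"hand": 34,"dx": 0,"dy": -4,"dz": 0,"turn": 0}
    - {"hand": 34,"dx": 0,"dy": -3,"dz": 0,"turn": 0}
    - {"hand": 34,"dx": 0,"dy": -3,"dz": 0,"turn": 0}
    - {"hand": 34,"dx": 0,"dy": -3,"dz": 0,"turn": 0}
    - {"hand": 34,"dx": 0,"dy": -3,"dz": 0,"turn": 0}
    - {"hand": 34,"dx": 0,"dy": -3,"dz": 0,"turn": 0}
    - {"hand": 34,"dx": 0,"dy": -3,"dz": 0,"turn": 0}
    - {"hand": 34,"dx": 0,"dy": -3,"dz": 0,"turn": 0}
    - {"hand": 34,"dx": 0,"dy": -3,"dz": 0,"turn": 0}
    - {"hand": 34,"dx": 0,"dy": -3,"dz": 0,"turn": 0}
    - {"hand": 34,"dx": 0,"dy": -3,"dz": 0,"turn": 0}
    - {"hand": 34,"dx": 0,"dy": 0,"dz": 0,"turn": 0}
    - {"hand": 34,"dx": 0,"dy": 0,"dz": 0,"turn": 0}

```text
time_s: 8.35
ee_pos: [519.9, 258.0, 277.2]
tcp_rot: [2.559, 1.822, 0.0]
ft_force: [0.1, -0.1, 0.4]
width: 34.1
gripper_force: 0.0
```

```bash
python3 - <<'E'
from h import *
s=cap('scene','s3.png');d=cap('side','d3.png')
a=cv2.imread('pics/s3.png')[150:290,280:430];b=cv2.imread('pics/d3.png')[110:250,170:320]
cv2.imwrite('pics/lean.png',cv2.resize(np.hstack([a,b]),None,fx=2.66,fy=2.66,interpolation=cv2.INTER_CUBIC))
E
```

```text
(no output)
```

View pics/lean.png

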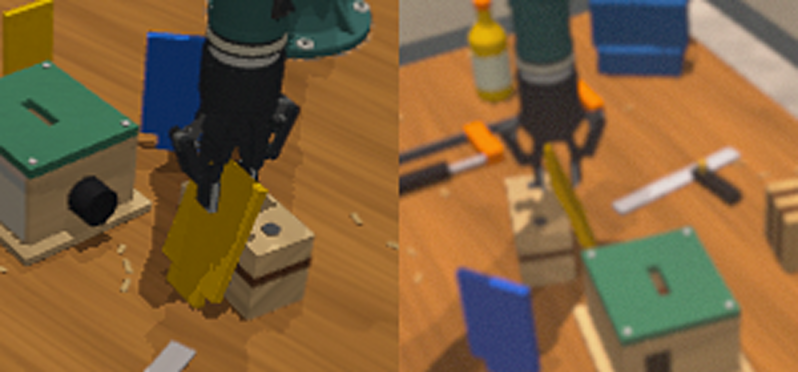

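The board now leans steeply against the stop with its tongue on the bench, near (200,230) in the left half of the crop. I'll back off upward, then go to the rack.

Emit:
step_arm:
  motion:
    - {"hand": 44,"dx": 0,"dy": 0,"dz": 0,"turn": 0}
    - {"hand": 44,"dx": 0,"dy": 1,"dz": 0,"turn": 0}
    - {"hand": 44,"dx": 0,"dy": 0,"dz": -10,"turn": 0}
    - {"hand": 44,"dx": 0,"dy": 0,"dz": -20,"turn": 0}
    - {"hand": 44,"dx": 0,"dy": 0,"dz": -30,"turn": 0}
    - {"hand": 44,"dx": 0,"dy": 0,"dz": -35,"turn": 0}
    - {"hand": 44,"dx": 0,"dy": 0,"dz": -35,"turn": 0}
    - {"hand": 44,"dx": 0,"dy": 0,"dz": -25,"turn": 0}

```text
time_s: 9.25
ee_pos: [521.1, 257.5, 435.5]
tcp_rot: [2.559, 1.822, 0.005]
ft_force: [0.5, 1.0, -0.4]
width: 44.2
gripper_force: 0.0
```

Emit:
step_arm:
  motion:
    - {"hand": 44,"dx": -20,"dy": 6,"dz": 0,"turn": 0}
    - {"hand": 44,"dx": -36,"dy": 10,"dz": 0,"turn": 0}
    - {"hand": 44,"dx": -36,"dy": 10,"dz": 0,"turn": 0}
    - {"hand": 44,"dx": -36,"dy": 10,"dz": 0,"turn": 0}
    - {"hand": 44,"dx": -36,"dy": 10,"dz": 0,"turn": 0}
    - {"hand": 44,"dx": -36,"dy": 10,"dz": 0,"turn": 0}
    - {"hand": 44,"dx": -36,"dy": 10,"dz": 0,"turn": 0}
    - {"hand": 44,"dx": -36,"dy": 10,"dz": 0,"turn": 0}
    - {"hand": 44,"dx": -36,"dy": 10,"dz": 0,"turn": 0}
    - {"hand": 44,"dx": -36,"dy": 10,"dz": 0,"turn": 0}
    - {"hand": 44,"dx": -36,"dy": 10,"dz": 0,"turn": 0}
    - {"hand": 44,"dx": -36,"dy": 10,"dz": 0,"turn": 0}
    - {"hand": 44,"dx": -36,"dy": 11,"dz": 0,"turn": 0}
    - {"hand": 44,"dx": -36,"dy": 11,"dz": 0,"turn": 0}
    - {"hand": 44,"dx": -36,"dy": 11,"dz": 0,"turn": 0}
    - {"hand": 44,"dx": -36,"dy": 11,"dz": 0,"turn": -8}
    - {"hand": 44,"dx": 0,"dy": 0,"dz": 0,"turn": -8}
    - {"hand": 44,"dx": 0,"dy": 0,"dz": 0,"turn": -8}
    - {"hand": 44,"dx": 0,"dy": 0,"dz": 0,"turn": -8}
    - {"hand": 44,"dx": 0,"dy": 0,"dz": 0,"turn": 0}

```text
time_s: 11.25
ee_pos: [488.5, -324.2, 432.9]
tcp_rot: [1.958, 2.456, 0.001]
ft_force: [-0.9, -0.4, 0.2]
width: 44.1
gripper_force: 0.0
```

```bash
cat > pose.py <<'E'
from h import *
import sys
x0,y0,yaw=map(float,sys.argv[2:5])
w=cap('wrist');o=readout.get_obs();print(o['time_s'],o['ee_pos'],'yaw',np.degrees(np.arctan2(*R.from_rotvec(o['tcp_rot']).as_matrix()[[1,0],1])),o['width'])
c,n=np.cos(np.radians(yaw)),np.sin(np.radians(yaw))
a=w['image'][:,:,::-1].copy()
for l in [(6,25,170),(6,-25,170),(-6,25,170),(-6,-25,170)]:
    q=proj(w,[x0+c*l[0]-n*l[1],y0+n*l[0]+c*l[1],l[2]])[0];print(l,q.round(1));cv2.circle(a,tuple(int(round(t)) for t in q),2,(0,0,255),-1)
for i in range(0,560,20):cv2.line(a,(i,0),(i,10 if i%100==0 else 5),(255,255,255),1)
for i in range(0,420,20):cv2.line(a,(0,i),(10 if i%100==0 else 5,i),(255,255,255),1)
cv2.imwrite('pics/'+sys.argv[1],cv2.resize(a,None,fx=1.4,fy=1.4))
E
python3 pose.py w4.png 487 -328 13
```

```text
11.3 [ 488.52583705 -324.08895978  432.80319521] yaw 12.723572383189062 43.72890966711863
(6, 25, 170) [287.6 187. ]
(6, -25, 170) [287.3 243.5]
(-6, 25, 170) [272.6 187. ]
(-6, -25, 170) [273.3 243.5]
```

View pics/w4.png

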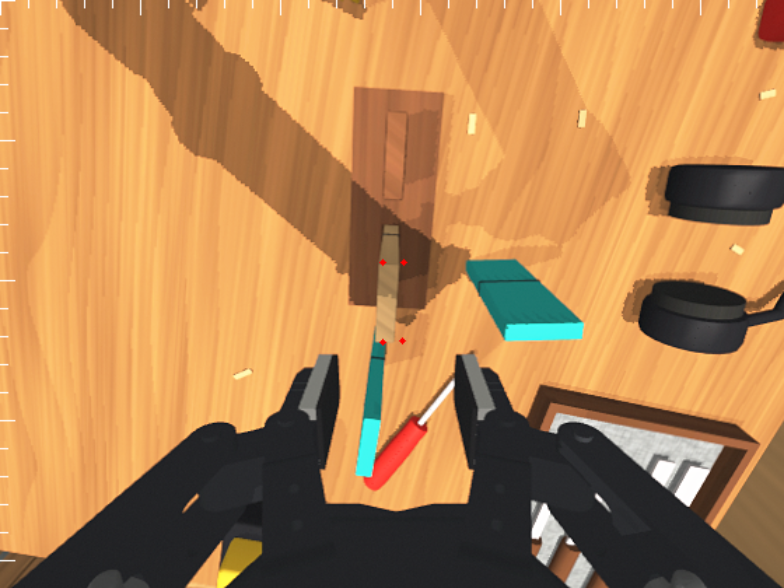

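The slat's top spans about (269–284, 190–243), some 4 mm toward −tool y and turned a few degrees from the jaws. The walnut strip is above it and the turquoise decoys are below and to the right. I'll measure the slat's edges next.

```bash
python3 - <<'E'
from h import *
w=cap('wrist')
g=w['image'].astype(float).sum(2)/3
g=cv2.GaussianBlur(g,(3,3),0)
for r in range(170,252,5):
    d=np.gradient(g[r,258:298]);hi=np.argsort(-abs(d))[:4]+258
    print(r,[(int(h),int(d[h-258])) for h in sorted(hi)])
print('col 277',g[180:252:2,276].astype(int).tolist())
c=atz(w,(277,215),170)
for u in [(256,62),(316,65),(249.5,218),(305,220)]: print('rack',atz(w,u,50)[:2].round(1))
for u in [(278,188),(275.5,243.5)]: print('slat',atz(w,u,170)[:2].round(1))
E
```

```text
170 [(273, 19), (283, -15), (284, -24), (285, -13)]
175 [(272, 17), (283, -12), (284, -21), (285, -13)]
180 [(271, 12), (283, -11), (284, -20), (285, -14)]
185 [(270, 11), (271, 9), (284, -17), (285, -15)]
190 [(269, 13), (270, 19), (284, -23), (285, -19)]
195 [(269, 16), (270, 19), (284, -28), (285, -20)]
200 [(269, 14), (270, 14), (283, -17), (284, -24)]
205 [(269, 19), (270, 12), (283, -19), (284, -18)]
210 [(268, 15), (269, 22), (282, -14), (283, -20)]
215 [(268, 27), (269, 34), (282, -23), (283, -32)]
220 [(281, -11), (282, -20), (283, -16), (284, -6)]
225 [(281, -15), (282, -21), (296, 20), (297, 26)]
230 [(284, -21), (285, -16), (293, 18), (294, 17)]
235 [(266, -11), (267, -7), (268, 5), (269, 9)]
240 [(265, -13), (266, -18), (268, 20), (269, 14)]
245 [(265, -20), (266, -27), (267, -15), (276, 18)]
250 [(265, -31), (266, -23), (276, 26), (277, 19)]
col 277 [109, 108, 108, 107, 108, 126, 124, 121, 122, 125, 125, 122, 116, 116, 120, 123, 145, 157, 157, 159, 165, 167, 164, 164, 168, 169, 166, 155, 155, 160, 165, 169, 155, 132, 125, 121]
rack [ 432.1 -205.6]
rack [ 495.6 -194.2]
rack [ 458.8 -383.3]
rack [ 527.8 -370.4]
slat [ 480.  -304.7]
slat [ 488.5 -353.2]
```

Emit:
step_arm:
  motion:
    - {"hand": 44,"dx": -2.4,"dy": -3,"dz": 20,"turn": 0}
    - {"hand": 44,"dx": -2,"dy": -2.6,"dz": 30,"turn": 3.2}
    - {"hand": 44,"dx": 0,"dy": 0,"dz": 35,"turn": 0}
    - {"hand": 44,"dx": 0,"dy": 0,"dz": 30,"turn": 0}
    - {"hand": 44,"dx": 0,"dy": 0,"dz": 14,"turn": 0}
    - {"hand": 44,"dx": 0,"dy": 0,"dz": 4,"turn": 0}
    - {"hand": 30,"dx": 0,"dy": 0,"dz": 0,"turn": 0}
    - {"hand": 20,"dx": 0,"dy": 0,"dz": 0,"turn": 0}
    - {"hand": 16,"dx": 0,"dy": 0,"dz": 0,"turn": 0}
    - {"hand": 13,"dx": 0,"dy": 0,"dz": 0,"turn": 0}
    - {"hand": 10,"dx": 0,"dy": 0,"dz": 0,"turn": 0}
    - {"hand": 5,"dx": 0,"dy": 0,"dz": 0,"turn": 0}
    - {"hand": 5,"dx": 0,"dy": 0,"dz": 0,"turn": 0}

```text
time_s: 12.65
ee_pos: [484.5, -329.8, 300.4]
tcp_rot: [2.025, 2.4, 0.0]
ft_force: [-0.7, -0.5, 6.3]
width: 11.2
gripper_force: 59.1
```

```bash
python3 pose.py w5.png 484 -329.6 9.5; python3 -c "
from rig import readout;o=readout.get_obs();print(o['ft_force'],o['wrist_torque'],o['gripper_force'])"
```

```text
12.7 [ 484.51268534 -329.83003535  300.38361407] yaw 9.688161295997029 11.376961413742011
(6, 25, 170) [298.4 268.9]
(6, -25, 170) [296.  370.4]
(-6, 25, 170) [266.6 268.8]
(-6, -25, 170) [268.2 370.3]
[-0.7738186  -0.4222863   5.62532892] [ 0.05586134  0.30258661 -0.00848081] 59.10673141479492
```

View pics/w5.png

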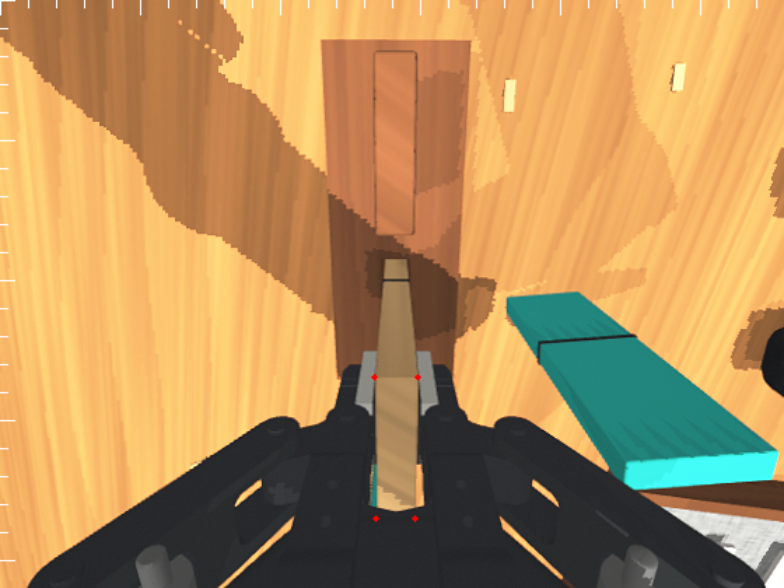

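Gripped: the slat's far top edge is on the predicted row (377/1.4), and its line end still sits in the pocket. Lifting it clear and carrying it over the slot.

Emit:
step_arm:
  motion:
    - {"hand": 5,"dx": 0,"dy": 0,"dz": -8,"turn": 0}
    - {"hand": 5,"dx": 0,"dy": 0,"dz": -15,"turn": 0}
    - {"hand": 5,"dx": 0,"dy": 0,"dz": -25,"turn": 0}
    - {"hand": 5,"dx": 0,"dy": 0,"dz": -35,"turn": 0}
    - {"hand": 5,"dx": 0,"dy": 0,"dz": -35,"turn": 0}
    - {"hand": 5,"dx": 0,"dy": 0,"dz": -30,"turn": 0}
    - {"hand": 5,"dx": 0,"dy": 0,"dz": -12,"turn": 0}
    - {"hand": 5,"dx": 0,"dy": 0,"dz": 0,"turn": 0}

```text
time_s: 13.5
ee_pos: [484.5, -329.6, 460.9]
tcp_rot: [2.023, 2.398, 0.001]
ft_force: [-0.1, -0.7, -1.7]
width: 11.2
gripper_force: 58.4
```

Emit:
step_arm:
  motion:
    - {"hand": 5,"dx": 17,"dy": 5.5,"dz": 0,"turn": 0}
    - {"hand": 5,"dx": 34,"dy": 11,"dz": 0,"turn": 0}
    - {"hand": 5,"dx": 34,"dy": 11,"dz": 0,"turn": 0}
    - {"hand": 5,"dx": 34,"dy": 11,"dz": 0,"turn": 0}
    - {"hand": 5,"dx": 34,"dy": 11,"dz": 0,"turn": 0}
    - {"hand": 5,"dx": 34,"dy": 11,"dz": 0,"turn": 0}
    - {"hand": 5,"dx": 34,"dy": 11,"dz": 0,"turn": 0}
    - {"hand": 5,"dx": 34,"dy": 11,"dz": 0,"turn": 0}
    - {"hand": 5,"dx": 34,"dy": 11,"dz": 0,"turn": 0}
    - {"hand": 5,"dx": 34,"dy": 11,"dz": 0,"turn": 0}
    - {"hand": 5,"dx": 21,"dy": 5.4,"dz": 0,"turn": 0}
    - {"hand": 5,"dx": 0,"dy": 0,"dz": 0,"turn": 7}
    - {"hand": 5,"dx": 0,"dy": 0,"dz": 0,"turn": 7}
    - {"hand": 5,"dx": 0,"dy": 0,"dz": 0,"turn": 7.1}
    - {"hand": 5,"dx": 0,"dy": 0,"dz": 0,"turn": 0}
    - {"hand": 5,"dx": 0,"dy": 0,"dz": 0,"turn": 0}

```text
time_s: 15.1
ee_pos: [534.2, 28.2, 457.7]
tcp_rot: [-2.427, -1.992, 0.004]
ft_force: [0.1, 0.6, -0.2]
width: 11.4
gripper_force: 58.4
```

```bash
python3 - <<'E'
from h import *
w=cap('wrist');o=readout.get_obs();print(o['time_s'],o['ee_pos'],'yaw',np.degrees(np.arctan2(*R.from_rotvec(o['tcp_rot']).as_matrix()[[1,0],1])),o['width'],o['ft_force'])
print(R.from_rotvec(o['tcp_rot']).as_matrix()[2])
a=w['image'][:,:,::-1][100:310,180:380]
a=cv2.resize(a,None,fx=2.8,fy=2.8,interpolation=cv2.INTER_CUBIC)
for i in range(0,200,10):cv2.line(a,(int(i*2.8),0),(int(i*2.8),10 if i%50==20 else 5),(255,255,255),1)
for i in range(0,210,10):cv2.line(a,(0,int(i*2.8)),(10 if i%50==0 else 5,int(i*2.8)),(255,255,255),1)
cv2.imwrite('pics/w6.png',a)
# predicted slot outline in image if slot centre at C, yaw -11.5
c,n=np.cos(np.radians(-11.5)),np.sin(np.radians(-11.5))
for l in [(-7,26),(7,26),(7,-26),(-7,-26)]: print('slot',l,proj(w,[534.9+c*l[0]-n*l[1],28.1+n*l[0]+c*l[1],110])[0].round(1))
M=R.from_rotvec(o['tcp_rot']).as_matrix();zb=154.7+(170-(300.4-154.7))-160
for l in [(25,-6),(25,6)]: print('slat foot',proj(w,o['ee_pos']+M@np.array([l[0]+.3,l[1],154.7+160-24.3]))[0].round(1))
E
```

```text
15.15 [534.33965386  28.20560154 458.03880473] yaw -11.265921402392623 11.141024656534519 [ 0.29411409  0.07689886 -0.5968724 ]
[-7.27466279e-04 -2.10557658e-03 -9.99997519e-01]
slot (-7, 26) [278.8 161.9]
slot (7, 26) [291.9 161.9]
slot (7, -26) [291.2 208. ]
slot (-7, -26) [278.8 207.9]
slat foot [277.5 174.7]
slat foot [291.  174.7]
```

View pics/w6.png

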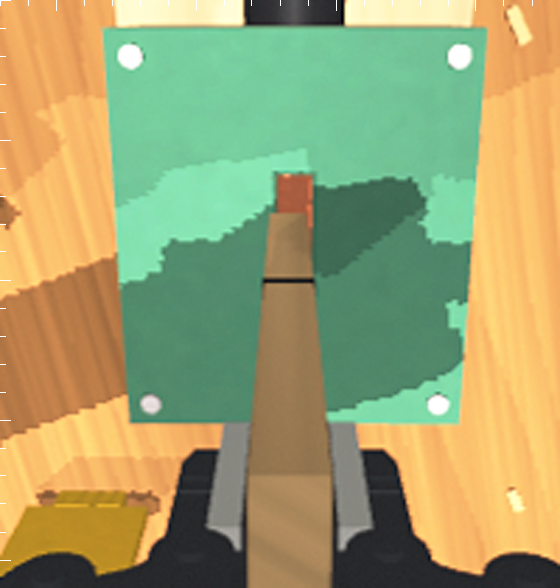

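The slot shows at (278.6–292.5, top row 161.4) as predicted. The slat's foot is at (275.7–290.4, row 175.7), so it needs about +1.6 mm in tool y and +0.8 mm in tool x. I'll shift and lower to just above the slot.

Emit:
step_arm:
  motion:
    - {"hand": 5,"dx": 0.8,"dy": 1.6,"dz": 10,"turn": 0}
    - {"hand": 5,"dx": 0,"dy": 0,"dz": 20,"turn": 0}
    - {"hand": 5,"dx": 0,"dy": 0,"dz": 14,"turn": 0}
    - {"hand": 5,"dx": 0,"dy": 0,"dz": 5,"turn": 0}
    - {"hand": 5,"dx": 0,"dy": 0,"dz": 0,"turn": 0}
    - {"hand": 5,"dx": 0,"dy": 0,"dz": 0,"turn": 0}

```text
time_s: 15.75
ee_pos: [536.7, 28.6, 410.4]
tcp_rot: [2.431, 1.99, 0.001]
ft_force: [0.7, 0.0, -0.2]
width: 11.4
gripper_force: 58.4
```

```bash
python3 - <<'E'
from h import *
w=cap('wrist');o=readout.get_obs();print(o['ee_pos'],'yaw',np.degrees(np.arctan2(*R.from_rotvec(o['tcp_rot']).as_matrix()[[1,0],1])),o['ft_force'])
I=w['image'].astype(int)
M=R.from_rotvec(o['tcp_rot']).as_matrix()
c,n=np.cos(np.radians(-11.5)),np.sin(np.radians(-11.5))
for l in [(-7,26),(7,26)]: print('slot',l,proj(w,[534.9+c*l[0]-n*l[1],28.1+n*l[0]+c*l[1],110])[0].round(1))
for l in [(25,-6),(25,6)]: print('slat foot',proj(w,o['ee_pos']+M@np.array([l[0]+.3,l[1],290.4]))[0].round(1))
q=proj(w,o['ee_pos']+M@np.array([25.3,0,290.4]))[0];cx,cy=q.round().astype(int);print(cx,cy)
for r in range(cy-8,cy+9,2): print(r,[''.join('%02x'%v for v in I[r,x]) for x in range(cx-13,cx+14)])
E
```

```text
[536.80233833  28.60741619 410.75206754] yaw -11.391137858034016 [ 0.8262471  -0.11488172 -0.6809248 ]
slot (-7, 26) [274.2 172.5]
slot (7, 26) [289.5 172.5]
slat foot [277.4 174.7]
slat foot [290.9 174.7]
284 175
167 ['7dd8a4', '73c797', '76c99a', '73c798', '74c999', '72c798', '73c899', '73c798', '73c699', '72c498', '73c599', '73c599', '72c598', '73c999', '74c899', '75c89a', '73c899', '73c899', '73c699', '72c398', '71c799', '72c999', '72c899', '71c899', '73c899', '74c79a', '74c698']
169 ['87e2b0', '84e0ad', '84e1ae', '84e1ae', '82e1ae', '7ad5a3', '71c698', '72c898', '73c899', '74c89a', '74c99b', '73c799', '73c699', '73c698', '72c799', '74c99a', '73c799', '74c79a', '71c598', '72c497', '72c599', '72c79a', '70c498', '72c69a', '71c599', '71c699', '71c699']
171 ['88e5b4', '82deaa', '79d5a2', '79d6a4', '79d7a5', '76d3a3', '75d2a2', '70c79b', '68ba90', '68bb90', '68ba90', '69ba91', '68b990', '68ba90', '69bb91', '68bb91', '67b990', '68b990', '67b78e', '6ebf95', '71c79a', '72c899', '71c698', '72c699', '71c599', '70c598', '71c798']
173 ['89e8b5', '76ce9b', '559976', '7e775a', '9e674b', 'a06b4
[... 888 characters left out ...]
 '93754f', '90734e', '8f724e', '8b704b', '8b6f4b', '8b6d49', '776849', '4c674e', '3e6c55', '3e6d54', '406c55', '406c54', '406c54', '3f6a53', '3f6a54']
181 ['61a981', '559774', '3d745b', '886147', 'a96745', 'a78056', 'ab895c', 'a9865a', 'a68358', 'a38357', '9c7e53', '957750', '927550', '90724d', '8f724c', '8a6e4a', '896c49', '8a6e49', '816b4a', '58674d', '3e6c56', '3e6b55', '406b54', '426c54', '406b54', '406c54', '3e6a53']
183 ['51896a', '498063', '3a6d56', '835d44', 'ab6b48', 'a98259', 'aa875c', 'aa8559', 'a68358', 'a28357', '9c7d53', '967752', '937550', '90734f', '8c714c', '8a6e4b', '886d4a', '896d4a', '8b6d4a', '696b4e', '3b6a53', '406c54', '416c55', '416c54', '3f6b54', '3f6b53', '3f6b55']
```

Measured in the picture, the slat is about 0.5 mm off in each axis. I'll trim that and go in, watching the force.

Emit:
step_arm:
  motion:
    - {"hand": 5,"dx": 0.6,"dy": -0.5,"dz": 0,"turn": 0}
    - {"hand": 5,"dx": 0,"dy": 0,"dz": 4,"turn": 0}
    - {"hand": 5,"dx": 0,"dy": 0,"dz": 4,"turn": 0}
    - {"hand": 5,"dx": 0,"dy": 0,"dz": 3,"turn": 0}
    - {"hand": 5,"dx": 0,"dy": 0,"dz": 3,"turn": 0}
    - {"hand": 5,"dx": 0,"dy": 0,"dz": 3,"turn": 0}
    - {"hand": 5,"dx": 0,"dy": 0,"dz": 0,"turn": 0}
    - {"hand": 5,"dx": 0,"dy": 0,"dz": 0,"turn": 0}

```text
time_s: 16.6
ee_pos: [535.9, 29.2, 392.9]
tcp_rot: [-2.431, -1.99, 0.001]
ft_force: [-0.2, -1.1, -1.8]
width: 11.5
gripper_force: 58.5
```

Emit:
step_arm:
  motion:
    - {"hand": 5,"dx": 0,"dy": 0,"dz": 5,"turn": 0}
    - {"hand": 5,"dx": 0,"dy": 0,"dz": 7,"turn": 0}
    - {"hand": 5,"dx": 0,"dy": 0,"dz": 7,"turn": 0}
    - {"hand": 5,"dx": 0,"dy": 0,"dz": 7,"turn": 0}
    - {"hand": 5,"dx": 0,"dy": 0,"dz": 7,"turn": 0}
    - {"hand": 5,"dx": 0,"dy": 0,"dz": 6,"turn": 0}
    - {"hand": 5,"dx": 0,"dy": 0,"dz": 4,"turn": 0}
    - {"hand": 5,"dx": 0,"dy": 0,"dz": 3,"turn": 0}
    - {"hand": 5,"dx": 0,"dy": 0,"dz": 0,"turn": 0}
    - {"hand": 5,"dx": 0,"dy": 0,"dz": 0,"turn": 0}
    - {"hand": 5,"dx": 0,"dy": 0,"dz": 0,"turn": 0}

```text
time_s: 17.7
ee_pos: [535.9, 29.2, 347.2]
tcp_rot: [-2.431, -1.99, 0.001]
ft_force: [-0.2, -1.2, -1.1]
width: 11.5
gripper_force: 58.4
```

Emit:
step_arm:
  motion:
    - {"hand": 5,"dx": 0,"dy": 0,"dz": 4,"turn": 0}
    - {"hand": 5,"dx": 0,"dy": 0,"dz": 3,"turn": 0}
    - {"hand": 5,"dx": 0,"dy": 0,"dz": 3,"turn": 0}
    - {"hand": 5,"dx": 0,"dy": 0,"dz": 2,"turn": 0}
    - {"hand": 5,"dx": 0,"dy": 0,"dz": 2,"turn": 0}
    - {"hand": 5,"dx": 0,"dy": 0,"dz": 1,"turn": 0}
    - {"hand": 5,"dx": 0,"dy": 0,"dz": 0,"turn": 0}
    - {"hand": 5,"dx": 0,"dy": 0,"dz": 0,"turn": 0}
    - {"hand": 5,"dx": 0,"dy": 0,"dz": 0,"turn": 0}

```text
time_s: 18.6
ee_pos: [536.1, 29.2, 332.3]
tcp_rot: [2.431, 1.989, 0.0]
ft_force: [-1.2, -3.4, 2.7]
width: 11.4
gripper_force: 59.2
```

```bash
python3 - <<'E'
from h import *
f=[]
w=cap('wrist');f.append(readout.get_obs());s=cap('scene');f.append(readout.get_obs());d=cap('side')
for k in f: print(k['ee_pos'],k['ft_force'])
# slat far face (+y end) in wrist: column profile, line vs guard surface
o=f[0];M=R.from_rotvec(o['tcp_rot']).as_matrix()
c,n=np.cos(np.radians(-11.5)),np.sin(np.radians(-11.5))
def P(p,z,y=25,x=0): return proj(p,[535.4+c*x-n*y,28.6+n*x+c*y,z])[0].round(1)
print('wrist slat end at z=110,113,120',P(w,110),P(w,113),P(w,120))
cx,cy=P(w,110).round().astype(int)
for r in range(cy-8,cy+14): print(r,w['image'][r,cx-6:cx+8:3].tolist())
ims=[]
for p in (s,d):
    q=P(p,115,0).astype(int);a=p['image'][:,:,::-1][q[1]-40:q[1]+25,q[0]-32:q[0]+33]
    ims.append(cv2.resize(a,None,fx=6,fy=6,interpolation=cv2.INTER_CUBIC))
cv2.imwrite('pics/end1.png',np.hstack(ims))
E
```

```text
[536.10283913  29.18038024 332.30182469] [-0.28184051 -3.23125893  2.7659617 ]
[536.09046552  29.17287244 332.28576081] [-0.49768164 -2.3347852   2.86218911]
wrist slat end at z=110,113,120 [283.3 198.6] [283.3 199.9] [283.3 203.2]
191 [[111, 192, 149], [110, 190, 148], [112, 191, 150], [113, 194, 150], [112, 194, 149]]
192 [[112, 193, 149], [111, 191, 149], [111, 190, 149], [112, 193, 150], [114, 195, 150]]
193 [[112, 192, 150], [113, 191, 151], [112, 192, 149], [113, 194, 149], [117, 200, 154]]
194 [[112, 193, 148], [113, 194, 150], [115, 198, 152], [114, 200, 153], [78, 133, 103]]
195 [[113, 198, 152], [115, 201, 154], [76, 131, 102], [76, 133, 103], [58, 101, 79]]
196 [[73, 128, 99], [76, 133, 103], [56, 98, 79], [58, 99, 79], [59, 102, 81]]
197 [[50, 93, 75], [51, 95, 76], [52, 97, 78], [53, 97, 78], [51, 96, 77]]
198 [[153, 126, 86], [155, 127, 87], [150, 123, 84], [146, 120, 82], [145, 119, 81]]
199 [[98, 79, 57], [98, 78, 56], [96, 76, 54], [92, 73, 53], [92, 74, 53]]
200 [[26, 27, 30], [27, 28, 31], [26, 27, 31], [24, 26, 28], [27, 27, 29]]
201 [[114, 91, 66], [115, 93, 66],
[... 280 characters left out ...]
81], [148, 118, 80]]
205 [[157, 125, 84], [158, 125, 84], [157, 124, 85], [150, 119, 80], [148, 117, 79]]
206 [[158, 126, 86], [158, 126, 85], [156, 124, 83], [151, 120, 81], [149, 119, 80]]
207 [[155, 124, 84], [157, 126, 84], [156, 125, 84], [150, 119, 81], [149, 119, 80]]
208 [[157, 124, 83], [157, 125, 84], [157, 125, 85], [150, 119, 80], [150, 120, 81]]
209 [[156, 123, 83], [159, 127, 86], [156, 124, 83], [149, 118, 80], [149, 118, 80]]
210 [[157, 124, 84], [158, 127, 85], [157, 124, 83], [150, 118, 80], [148, 117, 79]]
211 [[157, 125, 84], [158, 127, 86], [156, 124, 83], [151, 120, 82], [149, 118, 80]]
212 [[155, 122, 83], [157, 124, 84], [157, 125, 85], [149, 119, 80], [150, 118, 81]]
```

The line shows at wrist row 200, about 3.5 mm above the guard top. That matches the geometry and the force. The slat touches the +y end of the slot, so I'll ease it back and press most of the rest.

Emit:
step_arm:
  motion:
    - {"hand": 5,"dx": -0.7,"dy": 0,"dz": 0,"turn": 0}
    - {"hand": 5,"dx": 0,"dy": 0,"dz": 1,"turn": 0}
    - {"hand": 5,"dx": 0,"dy": 0,"dz": 1,"turn": 0}
    - {"hand": 5,"dx": 0,"dy": 0,"dz": 0.8,"turn": 0}
    - {"hand": 5,"dx": 0,"dy": 0,"dz": 0,"turn": 0}
    - {"hand": 5,"dx": 0,"dy": 0,"dz": 0,"turn": 0}
    - {"hand": 5,"dx": 0,"dy": 0,"dz": 0,"turn": 0}

```text
time_s: 19.45
ee_pos: [536.0, 28.9, 329.5]
tcp_rot: [-2.431, -1.99, -0.001]
ft_force: [-0.2, -0.8, 5.6]
width: 11.7
gripper_force: 59.3
```

```bash
cat > fin.py <<'E'
from h import *
f=[]
w=cap('wrist');f.append(readout.get_obs());s=cap('scene');f.append(readout.get_obs());d=cap('side');f.append(readout.get_obs())
for k in f: print(k['time_s'],k['ee_pos'].round(2),k['ft_force'].round(2),k['gripper_force'])
for r in range(190,206): print(r,w['image'][r,277:291:4].tolist())
c,n=np.cos(np.radians(-11.5)),np.sin(np.radians(-11.5))
ims=[]
for p in (s,d):
    q=proj(p,[535.4,28.6,115])[0].astype(int);a=p['image'][:,:,::-1][q[1]-40:q[1]+25,q[0]-32:q[0]+33]
    ims.append(cv2.resize(a,None,fx=6,fy=6,interpolation=cv2.INTER_CUBIC))
cv2.imwrite('pics/end.png',np.hstack(ims))
b=s['image'][:,:,::-1][180:290,290:420];cv2.imwrite('pics/lean2.png',cv2.resize(b,None,fx=3,fy=3))
E
python3 fin.py
```

```text
19.5 [536.03  28.94 329.52] [-1.2  -1.18  5.04] 59.341530203819275
19.55 [536.01  28.93 329.53] [-0.6  -0.74  5.21] 59.341256618499756
19.6 [536.04  28.95 329.53] [-1.77 -0.66  5.01] 59.34109568595886
190 [[113, 195, 150], [112, 193, 149], [112, 195, 150], [112, 195, 150]]
191 [[111, 195, 149], [112, 191, 150], [112, 195, 150], [112, 195, 150]]
192 [[112, 193, 150], [112, 191, 149], [112, 194, 150], [113, 195, 149]]
193 [[111, 193, 150], [112, 192, 149], [112, 193, 148], [113, 195, 150]]
194 [[112, 193, 148], [113, 192, 150], [112, 194, 148], [118, 201, 154]]
195 [[112, 194, 148], [112, 194, 149], [114, 199, 152], [77, 133, 102]]
196 [[113, 199, 153], [115, 201, 154], [76, 131, 102], [61, 104, 81]]
197 [[78, 134, 104], [76, 131, 102], [60, 101, 80], [60, 105, 82]]
198 [[58, 99, 78], [58, 98, 78], [61, 102, 81], [59, 103, 80]]
199 [[38, 59, 50], [39, 61, 51], [39, 61, 51], [40, 62, 52]]
200 [[19, 22, 27], [19, 25, 29], [21, 25, 29], [22, 25, 28]]
201 [[147, 116, 77], [148, 116, 79], [140, 111, 74], [141, 110, 74]]
202 [[160, 127, 86], [162, 129, 86], [157, 124, 84], [153, 120, 80]]
203 [[158, 125, 85], [158, 127, 85], [153, 121, 81], [150, 118, 80]]
204 [[157, 125, 85], [159, 127, 85], [153, 121, 83], [150, 119, 81]]
205 [[157, 125, 85], [158, 127, 86], [152, 120, 83], [148, 118, 79]]
```

View pics/end.png

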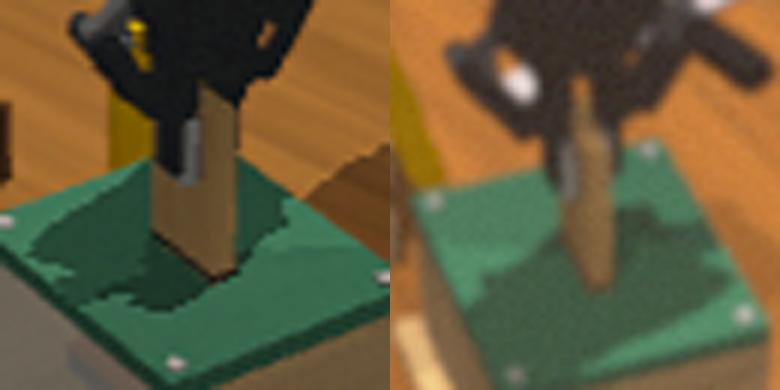

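In the last picture the black line sits right at the base of the slat, near (200,260) in the left half. Geometry says it is about 1 mm high, while force says about level. I'll add 0.8 mm.

Emit:
step_arm:
  motion:
    - {"hand": 5,"dx": 0,"dy": 0,"dz": 0.8,"turn": 0}
    - {"hand": 5,"dx": 0,"dy": 0,"dz": 0,"turn": 0}
    - {"hand": 5,"dx": 0,"dy": 0,"dz": 0,"turn": 0}
    - {"hand": 5,"dx": 0,"dy": 0,"dz": 0,"turn": 0}
    - {"hand": 5,"dx": 0,"dy": 0,"dz": 0,"turn": 0}

```text
time_s: 20.1
ee_pos: [536.0, 29.0, 328.8]
tcp_rot: [-2.431, -1.99, -0.001]
ft_force: [-0.6, -0.6, 5.1]
width: 11.2
gripper_force: 59.4
```

```bash
python3 fin.py | sed -n '1,3p;9,15p'
```

```text
20.15 [536.03  28.94 328.75] [-0.54 -1.32  5.49] 59.420814514160156
20.2 [536.04  28.92 328.77] [-1.05 -0.53  4.69] 59.420254826545715
20.25 [536.03  28.92 328.77] [-0.36 -0.46  6.3 ] 59.420347809791565
195 [[112, 194, 148], [111, 193, 148], [113, 199, 152], [76, 131, 101]]
196 [[111, 195, 149], [114, 199, 153], [75, 131, 101], [59, 102, 79]]
197 [[115, 201, 154], [77, 132, 102], [60, 101, 81], [63, 106, 83]]
198 [[78, 133, 103], [59, 99, 78], [60, 102, 80], [61, 103, 81]]
199 [[36, 58, 50], [38, 60, 50], [40, 61, 51], [40, 61, 51]]
200 [[17, 21, 27], [19, 23, 28], [20, 23, 28], [20, 23, 28]]
201 [[148, 116, 79], [149, 116, 79], [141, 111, 75], [140, 109, 74]]
```

View pics/lean2.png

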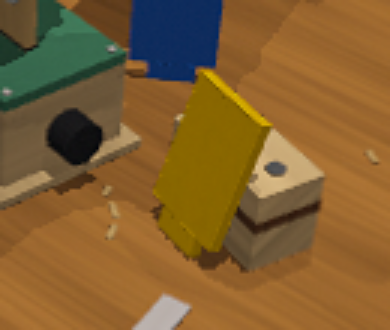

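The board still leans on the stop, with its tongue at about (180,240) in the crop. The pad force is about 6.7 N and the line is level, so I'm handing in.

```bash
python3 -c "
from rig import hand_in
print(hand_in())"
```

```text
the job is handed in; nothing more can be done
None
```

The job is handed in, with no verdict returned: the yellow board leans steeply against the stop block, and the slat is still gripped upright in the slot, its line within about 1 mm of the green top at about 6.7 N on the pad.

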